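# Push a tag plate along a fenced ledge until its red end overhangs

## Robot

A 6-joint arm with a two-finger parallel gripper is mounted at the origin on the work surface; the furniture and walls round the work are solid. World frame = base frame: x ahead of the robot, y to its left, z up, the work surface at z = 0. Lengths are in mm, angles in degrees, forces in N, time in s.
With the tool pointing down it reaches from about 200 to 875 mm from the base axis. Payload 3.4 kg.
Tool frame: the origin (TCP) lies between the finger pads; the fingertips stand 8 mm ahead of it and the grasp point (between the pads) lies 11 mm behind it; z points along the fingers, x is the direction in which the jaws open and shut, and the axes are right-handed (so a half turn about z gives the same grasp; the last joint's range is limited). The gripper opens to 94 mm and grips with 3 to 60 N. Pads are 16 mm wide; open, the fingers measure 119 mm over their backs; the gripper's body (75 mm by 177 mm) begins 78 mm behind the grasp point.
Start: joints at [-80.615, 15.808, 86.224, -0, 77.962, -6.933], TCP at [161.554, -551.874, 213.493] pointing down, gripper open.
Joint ranges: [-165.64, 165.64], [-43.16, 119.46], [12.63, 154.43], [-67.54, 247.53], [6.08, 155.33], [-154.97, 154.97]. Speed limits (degrees/s): [147.25, 147.25, 180, 180, 180, 180].

## Interface

Orientations are given as a 3x3 rotation matrix whose columns are the frame's x, y, z axes.
In Python, from cell import env, camera, finder gives the robot as it stands. The module is installed in compiled form; this text tells all that it offers.
- The arm moves only by the shell command python3 -m inch 'ROWS' [FORCE]. ROWS is JSON, a list of rows, each a list of 3 entries, a list of its own where there are three numbers: the shift along the tool's x, y, z in m, then the turn, a rotation vector about the tool's x, y, z in degrees, then the closure in counts, from 0 (fully open) to 255 (shut). A call has 1 to 12 rows; each row is the pose to reach, as a shift and turn from the pose commanded when the call began, along the tool's axes at that moment; what a row does not reach only later rows make up. A row lasts 1/12 s, in which the tool goes at most 41.7 mm and 7.16 degrees, less where a joint would pass 70% of its speed; a pose out of reach is approached as far as the arm can. A call with a gripper value outside its range is refused whole. The fingers move at their own pace and stop on an object; FORCE is the grip in N (left out, the last holds). Time passes only in rows, so rows that repeat a pose let the fingers close. It gives the time, the measured TCP pose, the force and the opening at its end, in the units of the state.
- env.sense(): the state, without advancing time (a new reading comes with each control period).
- camera(name): name is "scene" or "top" or "wrist"; returns a dict with "img" (384x512x3 uint8, blue, green, red), "z_map" (384x512 float32, mm along the optical axis (not along the pixel's ray), 0 where there is no reading), "mtx" (3x3 intrinsics, pixels), "xyz" and "rotation" of the camera in the world. Camera axes: x right, y down, z forward; pixel columns grow to the right and rows downward; lengths in mm; the calibration is good to about 2 mm. A picture is of the moment at which its call begins.
- env.hand_in(): hands the job in, once; it reports no verdict.
Trained networks look in a picture, given as the dict that the camera call returned (one of the last four; its "shot" number tells which), for a name from the list of things; names that differ only in an ending like _2 or _b are one class to them, and where a whole thing is asked for, a point or a joint stands for the part that bears it (a point fixed in the world has none). Each returns a list of dicts, best first, with "confidence" (0 to 1); they miss things now and then, are a little off and sometimes report something else, mostly with a low value. They report only what shows in the picture. A call takes as long as a camera call.
- finder.look_for(picture, target): "bbox" ([left, top, width, height] in pixels, round what is visible of it).
The state is a dict: "clock": time; "qpos": joint angles; "dq": joint speeds; "joint_torque": joint torques, N m; "tool_pos": TCP position; "ee_rot": TCP orientation; "force": force on the tool from outside, world axes, zero at the start; "wrist_torque": the same for the moment, N m; "gripper_width": finger opening in mm.
Only numpy, scipy, OpenCV 4.12 (cv2) and the standard library are available. Lean on these libraries where they do the work, as an engineer would, in place of code of your own. Each camera call takes 0.05 s, during which the arm holds its last target.

## Task

Get the metal tag plate ready for punching without picking it up: with the fingertips, first push it across the ledge until its long side lies flat against the brass fence, then push it along the fence towards the robot until its whole red end band sticks out past the front end of the ledge, with the blue line still over the ledge. Only push it, never lift or tip it, leave it lying flat against the fence, and do not disturb the tin or the buckle behind the ledge.

Things in the scene. Friction and masses are not known exactly. Their poses are not given: they have to be found in the camera images.
- ledge: Fixed dark wooden block, 220 (x) x 120 (y) mm, top face 60 mm above the bench; origin: centre of underside. Its -x end is the open front end, facing the robot (the block is turned 0.04 to 0.48 rad). A brass fence 8 mm thick runs along its whole -y side (right, seen from the robot): inner face at y = -52 mm, top 12 mm above the top face; the other sides are open. A plate seated on the fence has its centre at y = -22 mm.
- ledge_front (a point): Middle of the front top edge of the ledge: (-110, 0, 60) mm in the ledge's frame; axes as the ledge's.
- plate: Loose bare metal plate flat on the ledge, 120 (x) x 60 (y) x 6 mm, 0.1 to 0.23 kg; origin: centre of underside. Its -x end, nearest the ledge's front, has a red band 25 mm wide; a blue line across the top lies 48 to 52 mm from that end; black holes and slot are only painted. At the start 20 to 36 mm off its seat, up to 0.18 rad askew, red end about 30 to 50 mm inside the front edge, 50 mm free ledge behind it.
- plate_nose (a point): Middle of the plate's red end face, at half thickness: (-60, 0, 3) mm in the plate's frame.
- rivet_tin: Bystander: loose green round tin, 65 mm across, 30 mm high, on the bench behind the ledge's far end. Origin: centre of its underside.
- strap_splitter: Fixed teal hand-cranked strap splitting machine with a big black flywheel, right of the ledge: fills about x 0.18 to 0.68, y -0.30 to 0.02 m of the bench up to z = 0.34 m. It never moves; the arm must pass over or round it. Storage racks stand beyond x = 0.75.
- buckle: Bystander: loose brass-yellow strap buckle, 42 x 30 x 11 mm, lying on the bench behind the ledge's far end, on the fence side. Origin: centre of its underside.

How it is judged:
By the outcome, as a careful person would: the job done as asked, in the order asked, and still so for the second after the job is handed in, with the robot touching nothing.
It also fails if it takes over 51 s, if anything falls off the work surface, if the arm or the gripper's body presses on something with over 40 N, if the wrist force passes 120 N, or if a joint passes its speed limit or range.

## Working session

There is one attempt and no reset: what is moved stays moved. The work goes in short steps, Python scripts to look and compute and a shell command to move; the robot and the scene stay as the last step left them, time stands still between calls to the robot, and variables do not carry over. Pictures are saved under pics/ and viewed, and the job is handed in when it is done.

```bash
mkdir -p pics
python3 - <<'E'
from cell import env,camera,finder
import cv2,numpy as np
s=env.sense();print(s)
for n in("scene","top","wrist"):
    p=camera(n);cv2.imwrite(f"pics/{n}0.png",p["img"])
    np.savez(f"{n}0.npz",**{k:p[k] for k in("img","z_map","mtx","xyz","rotation")})
    print(n,p["xyz"],p["mtx"].tolist() if hasattr(p["mtx"],'tolist') else p["mtx"],p["rotation"])
    for t in("ledge","plate","rivet_tin","buckle"):print(t,finder.look_for(p,t)[:2])
E
```

```text
{'clock': 0.0, 'qpos': array([-8.06165727e+01,  1.58472349e+01,  8.62929150e+01, -4.09121531e-04,
        7.79613044e+01, -6.93191396e+00]), 'dq': array([ 0.01259048, -0.0305982 ,  0.02043645, -0.04887783, -0.05093116,
        0.00673929]), 'joint_torque': array([-1.47471095e-03, -4.04582226e+01, -2.37227476e+01,  6.98331906e-02,
        3.43359599e-02, -1.45236609e-04]), 'tool_pos': array([ 161.44387639, -551.31255277,  212.62461089]), 'ee_rot': array([[ 2.80924867e-01, -9.59729718e-01, -2.95587717e-04],
       [-9.59728152e-01, -2.80924946e-01,  1.74587866e-03],
       [-1.75860960e-03, -2.06776877e-04, -9.99998432e-01]]), 'force': array([-0.01522281,  0.69154471, -0.30609204]), 'wrist_torque': array([-0.04137929,  0.05166787, -0.04292063]), 'gripper_width': 94.14078439636297}
scene [110.2358004  407.96916884 708.72301992] [[448.16173191391863, 0.0, 254.37937796021623], [0.0, 448.16173191391863, 196.9182597295805], [0.0, 0.0, 1.0]] [[-0.68301663 -0.52953709  0.50306933]
 [-0.73017559  0.51220734 -0.45220266]
 [-0.01821773 -0.67619088 -0.73650119]]
ledge [{'bbox': [157.1, 202.7, 143
[... 543 characters left out ...]
12145175 -0.99245501]]
ledge [{'bbox': [147.8, 164.8, 83.6, 134.4], 'confidence': 0.72}]
plate [{'bbox': [153.6, 201.2, 54.0, 76.2], 'confidence': 0.87}]
rivet_tin [{'bbox': [170.1, 136.2, 31.4, 37.3], 'confidence': 0.79}, {'bbox': [147.1, 167.9, 84.6, 132.1], 'confidence': 0.28}]
buckle [{'bbox': [214.8, 137.8, 19.9, 21.6], 'confidence': 0.59}]
wrist [ 238.74023408 -529.28369628  385.40585678] [[280.1560036272822, 0.0, 257.5810918628211], [0.0, 280.1560036272822, 189.9838573452311], [0.0, 0.0, 1.0]] [[ 2.80833685e-01 -9.21468842e-01 -2.68379610e-01]
 [-9.59756257e-01 -2.69807081e-01 -7.79234582e-02]
 [-6.06680493e-04  2.79462542e-01 -9.60156404e-01]]
ledge []
plate []
rivet_tin []
buckle []
```

Run:
```python
import cv2
a=cv2.imread("pics/top0.png")[110:330,110:290];cv2.imwrite("pics/topc.png",cv2.resize(a,(490,600),interpolation=cv2.INTER_CUBIC))
```

```text
(no output)
```

View pics/top0.png

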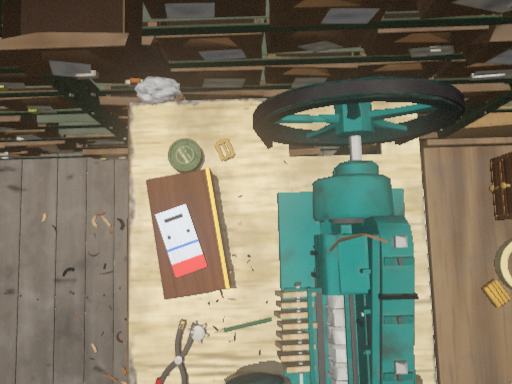

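View pics/scene0.png

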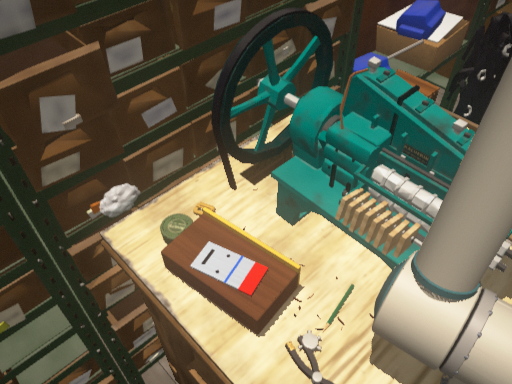

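```bash
sleep 1
```

```text
(no output)
```

View pics/topc.png

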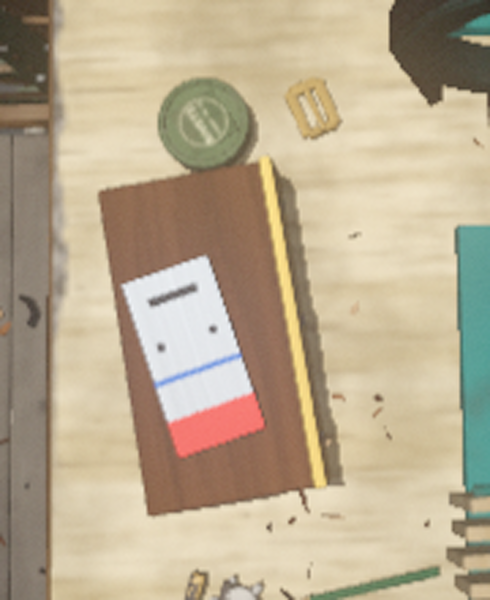

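The top view shows the ledge at (148–231, 165–299), with the fence on its right. The plate's red end faces the robot, near (188, 265). The tin is at (185, 155) and the buckle at (225, 149), both behind the far end.

```bash
cat > h.py <<'E'
import cv2,numpy as np
def world(p,u,v,z):
    # intersect pixel rays with plane z
    K=p["mtx"];R=np.array(p["rotation"]);o=np.array(p["xyz"])
    u=np.asarray(u,float);v=np.asarray(v,float)
    d=np.stack([(u-K[0,2])/K[0,0],(v-K[1,2])/K[1,1],np.ones_like(u)],-1)@R.T
    return o+d*((z-o[2])/d[...,2])[...,None]
def cloud(p):
    v,u=np.mgrid[0:384,0:512];K=p["mtx"];z=p["z_map"]
    c=np.stack([(u-K[0,2])/K[0,0]*z,(v-K[1,2])/K[1,1]*z,z],-1)@np.array(p["rotation"]).T+np.array(p["xyz"])
    c[z==0]=np.nan
    return c
def biggest(m):
    n,l,s,_=cv2.connectedComponentsWithStats(m.astype(np.uint8))
    return l==1+np.argmax(s[1:,4])
def rect(pts):
    r=cv2.minAreaRect(pts[:,:2].astype(np.float32));return r,cv2.boxPoints(r)
def measure(p,verbose=1,roi=None):
    hsv=cv2.cvtColor(p["img"],cv2.COLOR_BGR2HSV);H,S,V=[hsv[...,i].astype(int) for i in range(3)]
    C=cloud(p);X,Y,Z=C[...,0],C[...,1],C[...,2]
    near=(X>200)&(X<720)&(Y>20)&(Y<260)&(Z>50)&(Z<85)
    out={}
    red=near&((H<8)|(H>172))&(S>120)&(V>150)
    white=near&(S<60)&(V>150)
    fence=near&(H>18)&(H<32)&(S>120)&(V>150)
    blue=near&(H>105)&(H<125)&(S>80)&(V>130)
    dark=near&(V<140)&(Z>52)&(Z<64)
    for n,m,z in(("red",red,66),("plate",cv2.morphologyEx((red|white|blue).astype(np.uint8),cv2.MORPH_CLOSE,np.ones((7,7)))>0,66),("fence",fence,72),("blue",blue,66),("ledge",near&(Z<80),None)):
        if m.sum()<5: continue
        m=biggest(m);v,u=np.nonzero(m)
        w=world(p,u,v,z) if z else C[m]
        r,b=rect(w);out[n]=(r,b,w)
        if verbose:print(n,m.sum(),np.round(r[0],1),np.round(r[1],1),round(r[2],1),np.round(b).tolist(),"z",np.nanmedian(C[m][:,2]).round(1))
    return out
E
python3 - <<'E'
from h import *
for n in("top","scene"):
    print(n);p=dict(np.load(n+"0.npz"));measure(p)
    C=cloud(p)
    if n=="top":
        for u,v in((185,155),(225,149),(222,150),(180,240),(160,190)):print(u,v,C[v,u].round(1))
E
```

```text
top
red 455 [413.5 138.5] [23.4 60.7] 18.3 [[393.0, 164.0], [412.0, 106.0], [434.0, 113.0], [415.0, 171.0]] z 66.0
plate 2315 [460.1 153.8] [121.4  60.8] 18.2 [[393.0, 164.0], [412.0, 106.0], [527.0, 144.0], [508.0, 202.0]] z 66.0
fence 1 [584.7 106.9] [0. 0.] 0.0 [[585.0, 107.0], [585.0, 107.0], [585.0, 107.0], [585.0, 107.0]] z 60.6
blue 43 [451.  150.2] [ 2.3 58.6] 18.1 [[441.0, 178.0], [459.0, 122.0], [461.0, 123.0], [443.0, 178.0]] z 66.4
ledge 8059 [474.1 142.4] [219.9 120.5] 8.7 [[356.0, 185.0], [374.0, 66.0], [592.0, 99.0], [574.0, 219.0]] z 61.1
185 155 [621.3 148.8  29.3]
225 149 [634.1  73.3  11.9]
222 150 [635.5  80.1  -4.3]
180 240 [460.1 154.3  65.7]
160 190 [552.  191.1  59.3]
scene
red 475 [417.1 140.1] [24.8 61.8] 17.6 [[396.0, 166.0], [415.0, 107.0], [438.0, 114.0], [420.0, 173.0]] z 68.3
plate 2131 [462.5 154.8] [120.4  61.8] 17.9 [[396.0, 166.0], [415.0, 107.0], [529.0, 144.0], [510.0, 203.0]] z 68.2
fence 513 [481.7  89. ] [223.5  10.1] 8.6 [[370.0, 77.0], [372.0, 67.0], [593.0, 101.0], [592.0, 111.0]] z 73.7
blue 70 [453.4 152.4] [ 3.8 59.4] 17.9 [[442.0, 180.0], [461.0, 123.0], [464.0, 125.0], [446.0, 181.0]] z 68.4
ledge 8086 [475.2 144.4] [220.9 121.7] 8.6 [[357.0, 188.0], [375.0, 68.0], [594.0, 101.0], [575.0, 221.0]] z 63.0
```

```bash
python3 -m inch '[[[0,0,-0.24],[0,0,0],92],[[0,0,-0.24],[0,0,0],92],[[0,0,-0.24],[0,0,0],92],[[0,0,-0.24],[0,0,0],92],[[0,0,-0.24],[0,0,0],92],[[0,0,-0.24],[0,0,0],92],[[0,0,-0.24],[0,0,0],92]]' 10
python3 -m inch '[[[-0.327,-0.247,0],[0,0,-41],92],[[-0.327,-0.247,0],[0,0,-41],92],[[-0.327,-0.247,0],[0,0,-41],92],[[-0.327,-0.247,0],[0,0,-41],92],[[-0.327,-0.247,0],[0,0,-41],92],[[-0.327,-0.247,0],[0,0,-41],92],[[-0.327,-0.247,0],[0,0,-41],92],[[-0.327,-0.247,0],[0,0,-41],92],[[-0.327,-0.247,0],[0,0,-41],92],[[-0.327,-0.247,0],[0,0,-41],92],[[-0.327,-0.247,0],[0,0,-41],92],[[-0.327,-0.247,0],[0,0,-41],92]]'
```

```text
clock: 1.33
tool_pos: [161.9, -553.5, 461.0]
ee_rot: [[0.281, -0.96, 0.002], [-0.96, -0.281, -0.014], [0.014, 0.002, -1.0]]
force: [0.8, 0.3, 1.4]
gripper_width: 60.1
clock: 2.33
tool_pos: [306.9, -167.0, 453.3]
ee_rot: [[0.844, -0.536, 0.0], [-0.536, -0.844, -0.001], [0.001, 0.0, -1.0]]
force: [-0.2, -0.1, 0.1]
gripper_width: 59.7
```

```bash
python3 -m inch '[[[-0.083,-0.4,0],[0,0,-41.1],92],[[-0.083,-0.4,0],[0,0,-41.1],92],[[-0.083,-0.4,0],[0,0,-41.1],92],[[-0.083,-0.4,0],[0,0,-41.1],92],[[-0.083,-0.4,0],[0,0,-41.1],92],[[-0.083,-0.4,0],[0,0,-41.1],92],[[-0.083,-0.4,0],[0,0,-41.1],92],[[-0.083,-0.4,0],[0,0,-41.1],92],[[-0.083,-0.4,0],[0,0,-41.1],92],[[-0.083,-0.4,0],[0,0,-41.1],92],[[-0.083,-0.4,0],[0,0,-41.1],92],[[-0.083,-0.4,0],[0,0,-41.1],92]]'
python3 - <<'E'
from h import *
from cell import env,camera
s=env.sense();p=s["tool_pos"];R=s["ee_rot"];print(p,np.degrees(np.arctan2(R[1,0],R[0,0])))
print(R.T@(np.array([451.3,215.3,100])-p))
E
```

```text
clock: 3.33
tool_pos: [454.4, 212.6, 451.4]
ee_rot: [[0.989, 0.147, -0.003], [0.147, -0.989, -0.002], [-0.003, 0.002, -1.0]]
force: [-0.0, -0.7, 1.0]
gripper_width: 59.9
[454.37494597 212.59436207 451.43049409] 8.428760621702384
[ -1.43707942  -3.67258904 351.43223363]
```

```bash
python3 -m inch '[[[0,0,0.35],[0,0,0],92],[[0,0,0.35],[0,0,0],92],[[0,0,0.35],[0,0,0],92],[[0,0,0.35],[0,0,0],92],[[0,0,0.35],[0,0,0],92],[[0,0,0.35],[0,0,0],92],[[0,0,0.35],[0,0,0],92],[[0,0,0.35],[0,0,0],92],[[0,0,0.35],[0,0,0],92],[[0,0,0.35],[0,0,0],92],[[0,0,0.35],[0,0,0],92],[[0,0,0.35],[0,0,0],92]]'
python3 - <<'E'
from h import *
from cell import env,camera
s=env.sense();p=s["tool_pos"];R=s["ee_rot"];print(p,np.degrees(np.arctan2(R[1,0],R[0,0])),s["force"])
c=camera("wrist");cv2.imwrite("pics/w1.png",c["img"]);measure(c)
c=camera("scene");cv2.imwrite("pics/s1.png",c["img"])
E
```

```text
clock: 4.33
tool_pos: [454.6, 211.9, 105.1]
ee_rot: [[0.989, 0.145, 0.003], [0.145, -0.989, 0.001], [0.003, -0.0, -1.0]]
force: [-0.3, 0.0, 0.0]
gripper_width: 59.8
[454.64021487 211.94092424 105.11717667] 8.31038606449353 [-0.28866875  0.03988868  0.02602689]
plate 1654 [487.8 153.7] [53.9 35.9] 8.1 [[459.0, 168.0], [464.0, 132.0], [517.0, 140.0], [512.0, 175.0]] z 66.5
fence 51 [514.4  97.8] [45.4  0. ] 8.1 [[492.0, 95.0], [492.0, 95.0], [537.0, 101.0], [537.0, 101.0]] z 71.9
ledge 8086 [462.6 167.5] [108.4  75.8] 5.4 [[405.0, 200.0], [412.0, 125.0], [520.0, 135.0], [513.0, 210.0]] z 66.2
```

View pics/w1.png

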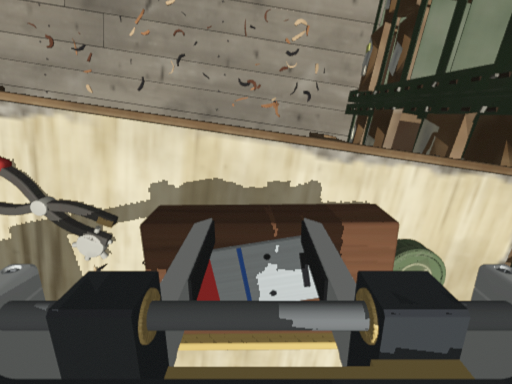

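View pics/s1.png

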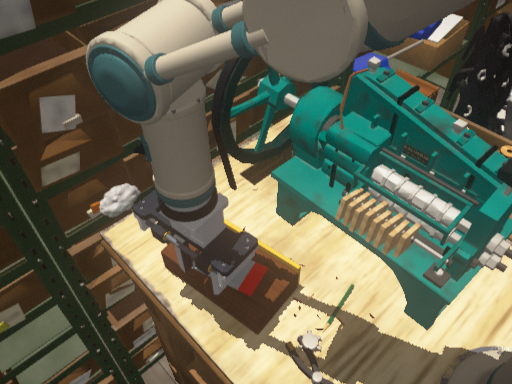

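```bash
python3 -m inch '[[[0,-0.004,0.02],[0,0,-0.3],92],[[0,-0.004,0.032],[0,0,-0.3],92],[[0,-0.004,0.032],[0,0,-0.3],92],[[0,-0.004,0.032],[0,0,-0.3],92],[[0,-0.004,0.032],[0,0,-0.3],92]]'
python3 - <<'E'
from h import *
from cell import env,camera
s=env.sense();p=s["tool_pos"];R=s["ee_rot"];print(p,np.degrees(np.arctan2(R[1,0],R[0,0])),s["force"])
d=p[:2]-[474.5,143];a=np.radians(8.65);print(d@[np.cos(a),np.sin(a)],d@[-np.sin(a),np.cos(a)])
E
```

```text
clock: 4.85
tool_pos: [453.4, 217.1, 72.8]
ee_rot: [[0.988, 0.152, 0.003], [0.152, -0.988, 0.001], [0.003, -0.0, -1.0]]
force: [-0.2, 0.3, -0.1]
gripper_width: 60.2
[453.38880005 217.09607437  72.84391557] 8.727465589812859 [-0.21306572  0.25195396 -0.11501042]
-9.727159128143592 76.42835453119419
```

```bash
python3 -m inch '[[[0,0,0.0025],[0,0,0],92],[[0,0,0.0025],[0,0,0],92],[[0,0,0.0025],[0,0,0],92]]'; python3 -m inch '[[[0,0.003,0],[0,0,0],92],[[0,0.006,0],[0,0,0],92],[[0,0.009,0],[0,0,0],92],[[0,0.012,0],[0,0,0],92],[[0,0.014,0],[0,0,0],92],[[0,0.014,0],[0,0,0],92]]'
```

```text
clock: 5.1
tool_pos: [452.6, 216.9, 69.4]
ee_rot: [[0.988, 0.152, 0.001], [0.152, -0.988, 0.0], [0.001, -0.0, -1.0]]
force: [-0.5, -0.5, -0.2]
gripper_width: 59.7
clock: 5.6
tool_pos: [454.4, 202.4, 68.9]
ee_rot: [[0.989, 0.151, -0.0], [0.151, -0.989, -0.0], [-0.0, 0.0, -1.0]]
force: [0.0, 0.1, -0.8]
gripper_width: 60.2
```

```bash
python3 -m inch '[[[0,0.003,-0.001],[0,0,0],92],[[0,0.006,-0.001],[0,0,0],92],[[0,0.009,-0.001],[0,0,0],92],[[0,0.012,-0.001],[0,0,0],92],[[0,0.014,-0.001],[0,0,0],92],[[0,0.016,-0.001],[0,0,0],92],[[0,0.018,-0.001],[0,0,0],92],[[0,0.020,-0.001],[0,0,0],92],[[0,0.022,-0.001],[0,0,0],92],[[0,0.024,-0.001],[0,0,0],92],[[0,0.024,-0.001],[0,0,0],92]]'
python3 - <<'E'
from h import *
from cell import env,camera
s=env.sense();p=s["tool_pos"];print(p,s["force"])
d=p[:2]-[474.5,143];a=np.radians(8.65);print(d@[np.cos(a),np.sin(a)],d@[-np.sin(a),np.cos(a)])
c=camera("wrist");cv2.imwrite("pics/w2.png",c["img"]);measure(c)
E
```

```text
clock: 6.52
tool_pos: [457.9, 178.8, 69.9]
ee_rot: [[0.988, 0.151, -0.0], [0.151, -0.988, -0.0], [-0.0, 0.0, -1.0]]
force: [-0.0, 0.8, 0.7]
gripper_width: 60.4
[457.93870277 178.8457578   69.92237494] [-0.0363702   0.81284106  0.73959581]
-10.981785656263133 37.928818883604706
plate 422 [482.1 135.5] [30.8 13.6] 8.7 [[466.0, 140.0], [468.0, 126.0], [498.0, 131.0], [496.0, 145.0]] z 66.5
fence 65 [503.8  96.4] [48.1  0. ] 8.7 [[480.0, 93.0], [480.0, 93.0], [528.0, 100.0], [528.0, 100.0]] z 71.6
ledge 24376 [470.5 165.7] [218.9  77.9] 8.7 [[356.0, 188.0], [368.0, 111.0], [585.0, 144.0], [573.0, 221.0]] z 60.8
```

View pics/w2.png

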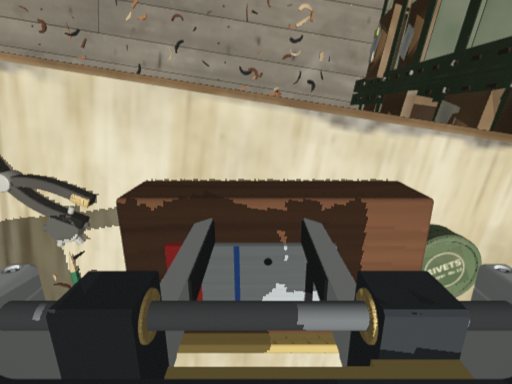

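The plate's upper edge (row ~243) is now parallel to the ledge and rests on both fingers.

```bash
python3 -m inch '[[[0,0.003,0],[0,0,0],92],[[0,0.006,0],[0,0,0],92],[[0,0.009,0],[0,0,0],92],[[0,0.011,0],[0,0,0],92],[[0,0.013,0],[0,0,0],92],[[0,0.015,0],[0,0,0],92],[[0,0.017,0],[0,0,0],92],[[0,0.018,0],[0,0,0],92],[[0,0.019,0],[0,0,0],92],[[0,0.019,0],[0,0,0],92]]'; python3 -m inch '[[[0,0.001,0],[0,0,0],92],[[0,0.001,0],[0,0,0],92],[[0,0.001,0],[0,0,0],92]]'
```

```text
clock: 7.4
tool_pos: [461.0, 160.1, 69.9]
ee_rot: [[0.988, 0.152, -0.0], [0.152, -0.988, -0.0], [-0.0, 0.0, -1.0]]
force: [-0.5, -0.2, 0.3]
gripper_width: 59.7
clock: 7.65
tool_pos: [461.0, 159.8, 69.9]
ee_rot: [[0.988, 0.151, -0.0], [0.151, -0.988, 0.0], [0.0, -0.0, -1.0]]
force: [-0.1, 2.1, -0.5]
gripper_width: 59.7
```

```bash
python3 -m inch '[[[0,0.001,0],[0,0,0],92],[[0,0.0015,0],[0,0,0],92],[[0,0.0015,0],[0,0,0],92]]';python3 -m inch '[[[0,0.0007,0],[0,0,0],92],[[0,0.001,0],[0,0,0],92],[[0,0.001,0],[0,0,0],92]]'
```

```text
clock: 7.9
tool_pos: [461.0, 159.6, 69.9]
ee_rot: [[0.989, 0.15, -0.0], [0.15, -0.989, 0.003], [0.0, -0.003, -1.0]]
force: [-0.8, 6.1, -1.0]
gripper_width: 60.3
clock: 8.15
tool_pos: [461.1, 159.5, 70.0]
ee_rot: [[0.989, 0.15, -0.0], [0.15, -0.989, 0.005], [0.0, -0.005, -1.0]]
force: [-2.0, 8.7, 0.2]
gripper_width: 59.9
```

Run:
```python
from h import *
from cell import env,camera
for n in("wrist","scene"):
    c=camera(n);cv2.imwrite(f"pics/{n}3.png",c["img"]);measure(c)
```

```text
plate 384 [485.7 115.9] [30.2 12.7] 8.6 [[470.0, 120.0], [472.0, 107.0], [502.0, 112.0], [500.0, 124.0]] z 66.5
ledge 33060 [472.  155.9] [219.   97.2] 8.7 [[356.0, 187.0], [371.0, 91.0], [588.0, 124.0], [573.0, 220.0]] z 60.7
plate 6 [512.9 123.3] [1.8 4.6] 49.5 [[511.0, 124.0], [514.0, 121.0], [515.0, 122.0], [512.0, 125.0]] z 67.6
fence 63 [386.  74.] [23.   9.3] 8.6 [[374.0, 77.0], [375.0, 68.0], [398.0, 71.0], [397.0, 80.0]] z 73.7
ledge 5382 [475.  145.3] [221.5 120.8] 9.1 [[356.0, 187.0], [375.0, 68.0], [594.0, 103.0], [575.0, 222.0]] z 62.3
```

View pics/wrist3.png

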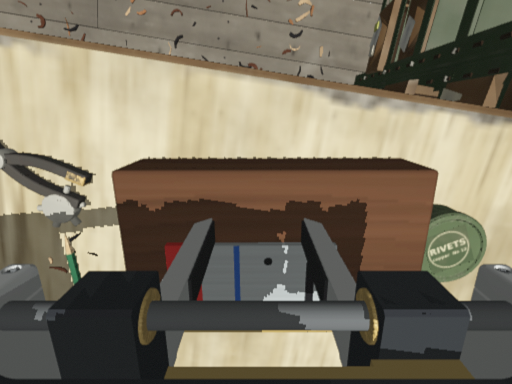

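```bash
python3 -m inch '[[[0,-0.004,0],[0,0,0],92],[[0,-0.015,0],[0,0,0],92],[[0,-0.03,0],[0,0,0],92],[[0,-0.03,-0.03],[0,0,0],92],[[0,-0.03,-0.07],[0,0,0],92],[[0,-0.03,-0.11],[0,0,0],255],[[0.04,-0.03,-0.12],[0,0,0],255],[[0.08,-0.03,-0.12],[0,0,0],255],[[0.08,-0.03,-0.12],[0,0,0],255],[[0.08,-0.03,-0.12],[0,0,0],255],[[0.08,-0.03,-0.12],[0,0,0],255]]'
python3 - <<'E'
from h import *
from cell import env,camera
for n in("wrist","scene","top"):
    c=camera(n);cv2.imwrite(f"pics/{n}4.png",c["img"]);measure(c)
E
```

```text
clock: 9.17
tool_pos: [534.8, 198.6, 189.0]
ee_rot: [[0.988, 0.152, -0.003], [0.152, -0.988, -0.001], [-0.003, 0.001, -1.0]]
force: [-0.1, -0.5, -1.0]
gripper_width: 24.3
red 988 [413.1 113. ] [24.1 60.2] 8.0 [[397.0, 141.0], [405.0, 81.0], [429.0, 85.0], [421.0, 144.0]] z 66.4
plate 1914 [430.6 115. ] [59.2 61.2] 8.6 [[397.0, 141.0], [406.0, 80.0], [464.0, 89.0], [455.0, 150.0]] z 66.4
fence 51 [403.8  80.9] [58.5  0. ] 8.8 [[375.0, 76.0], [375.0, 76.0], [433.0, 85.0], [433.0, 85.0]] z 71.9
blue 83 [452.9 104.6] [ 3.7 34. ] 8.3 [[449.0, 121.0], [454.0, 88.0], [457.0, 88.0], [452.0, 122.0]] z 66.7
ledge 17121 [473.7 144.8] [219.7 120.4] 8.7 [[356.0, 188.0], [374.0, 69.0], [591.0, 102.0], [573.0, 221.0]] z 60.8
red 449 [415.4 113.1] [24.9 61.1] 8.7 [[398.0, 141.0], [408.0, 81.0], [432.0, 85.0], [423.0, 145.0]] z 68.2
plate 833 [432.8 115.6] [60.1 61.3] 8.7 [[398.0, 141.0], [408.0, 81.0], [467.0, 90.0], [458.0, 150.0]] z 68.2
fence 193 [413.9  78.4] [86.1  9.3] 8.6 [[371.0, 77.0], [372.0, 67.0], [457.0, 80.0], [456.0, 89.0]] z 73.8
blue 36 [455.2 105.6] [ 2.7 33.4] 7.4 [[452.0, 122.0], [456.0, 89.0], [459.0, 89.0], [454.0, 122.0]] z 68.4
ledge 8088 [475.  144.7] [220.9 121.3] 8.7 [[357.0, 188.0], [375.0, 68.0], [593.0, 101.0], [575.0, 221.0]] z 62.8
red 450 [412.1 112.1] [23.6 59.7] 8.7 [[396.0, 140.0], [405.0, 81.0], [428.0, 84.0], [419.0, 143.0]] z 65.9
plate 917 [430.2 114.5] [60.1 60.5] 8.7 [[396.0, 140.0], [405.0, 80.0], [464.0, 89.0], [455.0, 149.0]] z 66.0
fence 5 [562.7 103.6] [0.  7.3] 89.1 [[559.0, 104.0], [566.0, 104.0], [566.0, 104.0], [559.0, 104.0]] z 58.8
blue 24 [452.6 105.1] [ 2.  34.4] 7.9 [[449.0, 122.0], [454.0, 88.0], [456.0, 88.0], [451.0, 122.0]] z 66.0
ledge 7989 [474.3 142.4] [220.5 120.3] 8.8 [[356.0, 185.0], [374.0, 66.0], [592.0, 100.0], [574.0, 219.0]] z 61.1
```

View pics/wrist4.png

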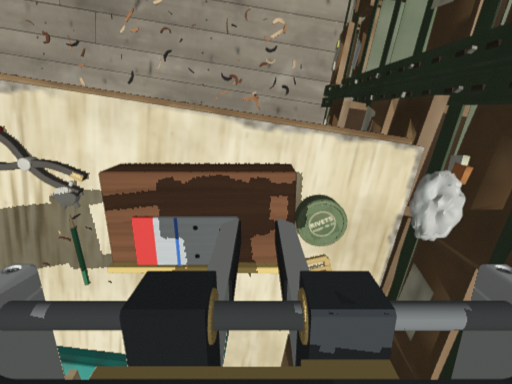

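View pics/scene4.png

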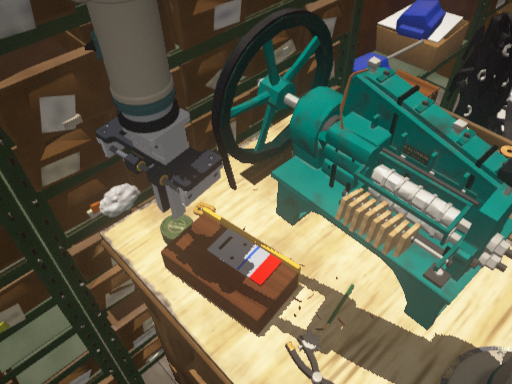

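Both views give the plate's yaw as 8.6–8.7°, against 8.7° for the ledge. The plate lies along the fence (gap under the plate edge at row ~265 is closed). Next I push from behind it.

```bash
python3 -m inch '[[[0,0.035,0.0],[0,0,0],255],[[-0.001,0.07,0.02],[0,0,0],255],[[-0.001,0.07,0.06],[0,0,0],255],[[-0.001,0.07,0.09],[0,0,0],255],[[-0.001,0.07,0.105],[0,0,0],255],[[-0.001,0.07,0.105],[0,0,0],255],[[-0.001,0.07,0.105],[0,0,0],255],[[-0.001,0.07,0.105],[0,0,0],255],[[-0.001,0.07,0.105],[0,0,0],255]]'
python3 - <<'E'
from h import *
from cell import env,camera
s=env.sense();p=s["tool_pos"];print(p,s["force"],s["gripper_width"])
d=p[:2]-[474,144];a=np.radians(8.7);print(d@[np.cos(a),np.sin(a)],d@[-np.sin(a),np.cos(a)])
for n in("wrist","scene"):
    c=camera(n);cv2.imwrite(f"pics/{n}5.png",c["img"])
E
```

```text
clock: 10.07
tool_pos: [546.7, 129.8, 86.7]
ee_rot: [[0.988, 0.152, 0.003], [0.152, -0.988, 0.0], [0.003, 0.0, -1.0]]
force: [0.6, -0.4, 0.3]
gripper_width: 0.3
[546.73890643 129.7786354   86.74209655] [ 0.61645979 -0.35074262  0.30048953] 0.3253473751966309
69.75082906726213 -25.060278622736245
```

View pics/wrist5.png

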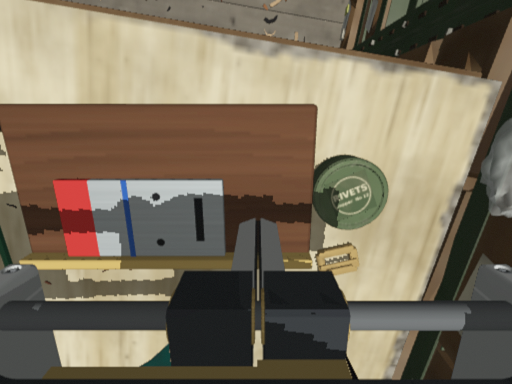

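View pics/scene5.png

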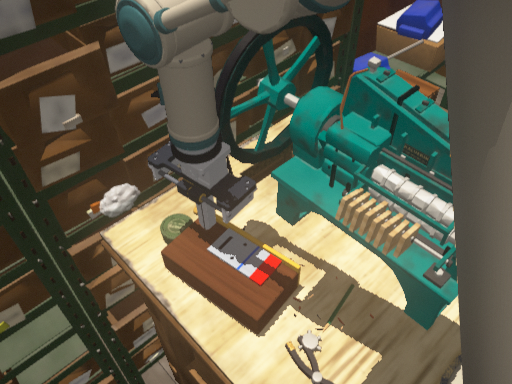

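```bash
python3 -m inch '[[[0,0,0.008],[0,0,0],255],[[0,0,0.0135],[0,0,0],255],[[0,0,0.0135],[0,0,0],255],[[0,0,0.0135],[0,0,0],255],[[0,0,0.0135],[0,0,0],255]]'
```

```text
clock: 10.58
tool_pos: [545.5, 129.4, 71.2]
ee_rot: [[0.988, 0.152, -0.0], [0.152, -0.988, -0.0], [-0.0, 0.0, -1.0]]
force: [0.0, 0.5, 0.5]
gripper_width: 0.4
```

```bash
python3 -m inch '[[[0,0,0.001],[0,0,0],255],[[-0.003,0,0.001],[0,0,0],255],[[-0.006,0,0.001],[0,0,0],255],[[-0.009,0,0.001],[0,0,0],255],[[-0.012,0,0.001],[0,0,0],255],[[-0.015,0,0.001],[0,0,0],255],[[-0.018,0,0.001],[0,0,0],255],[[-0.021,0,0.001],[0,0,0],255],[[-0.024,0,0.001],[0,0,0],255],[[-0.027,0,0.001],[0,0,0],255],[[-0.030,0,0.001],[0,0,0],255],[[-0.030,0,0.001],[0,0,0],255]]';  python3 - <<'E'
from h import *
from cell import env,camera
s=env.sense();p=s["tool_pos"];print(p,s["force"],s["gripper_width"])
d=p[:2]-[474,144];a=np.radians(8.7);print(d@[np.cos(a),np.sin(a)],d@[-np.sin(a),np.cos(a)])
for n in("wrist",):
    c=camera(n);cv2.imwrite(f"pics/{n}6.png",c["img"]);measure(c)
E
```

```text
clock: 11.58
tool_pos: [515.4, 124.8, 70.6]
ee_rot: [[0.988, 0.152, -0.0], [0.152, -0.988, -0.0], [-0.0, 0.0, -1.0]]
force: [-1.1, 0.8, 1.1]
gripper_width: 0.3
[515.3838156  124.77758843  70.58527173] [-1.0561451   0.84717729  1.11028113] 0.2544111191676382
38.000050990911525 -25.260986218043687
red 1124 [397.6 129.5] [24.3 22.4] 8.7 [[384.0, 139.0], [387.0, 117.0], [411.0, 120.0], [408.0, 142.0]] z 66.6
plate 3725 [444.7 136.7] [119.5  22.4] 8.7 [[384.0, 139.0], [387.0, 117.0], [506.0, 135.0], [502.0, 157.0]] z 66.6
fence 4 [419.2  79. ] [0.  2.4] 0.5 [[419.0, 80.0], [419.0, 78.0], [419.0, 78.0], [419.0, 80.0]] z 73.0
blue 132 [434.5 138.8] [ 3.8 15.2] 8.3 [[431.0, 146.0], [434.0, 131.0], [437.0, 131.0], [435.0, 147.0]] z 66.7
ledge 53751 [473.3 144.2] [219.9 120.2] 8.8 [[356.0, 187.0], [374.0, 68.0], [591.0, 102.0], [573.0, 220.0]] z 61.0
```

View pics/wrist6.png

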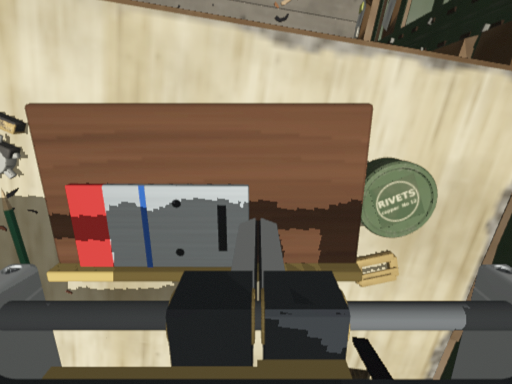

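```bash
python3 -m inch '[[[-0.003,0,0],[0,0,0],255],[[-0.007,0,0],[0,0,0],255],[[-0.011,0,0],[0,0,0],255],[[-0.015,0,0],[0,0,0],255],[[-0.019,0,0],[0,0,0],255],[[-0.023,0,0],[0,0,0],255],[[-0.027,0,0],[0,0,0],255],[[-0.031,0,0],[0,0,0],255],[[-0.035,0,0],[0,0,0],255],[[-0.038,0,0],[0,0,0],255],[[-0.040,0,0],[0,0,0],255],[[-0.040,0,0],[0,0,0],255]]';  python3 - <<'E'
from h import *
from cell import env,camera
s=env.sense();p=s["tool_pos"];print(p,s["force"],s["gripper_width"])
d=p[:2]-[474,144];a=np.radians(8.7);print(d@[np.cos(a),np.sin(a)],d@[-np.sin(a),np.cos(a)])
for n in("wrist",):
    c=camera(n);cv2.imwrite(f"pics/{n}7.png",c["img"]);measure(c)
E
```

```text
clock: 12.63
tool_pos: [475.7, 118.7, 70.4]
ee_rot: [[0.988, 0.152, -0.001], [0.152, -0.988, -0.0], [-0.001, 0.0, -1.0]]
force: [0.8, 0.9, 1.3]
gripper_width: 0.3
[475.68236832 118.70919107  70.43296329] [0.79149866 0.91650473 1.29343891] 0.3120179380519959
-2.162497702632762 -25.254286432096695
red 1173 [357.9 124. ] [23.8 23.8] 7.1 [[345.0, 134.0], [348.0, 111.0], [371.0, 114.0], [368.0, 137.0]] z 66.5
plate 3934 [405.2 132.1] [120.   25.1] 8.7 [[344.0, 135.0], [348.0, 111.0], [466.0, 129.0], [463.0, 154.0]] z 66.5
fence 7 [580.7 107.4] [4.2 0. ] 8.7 [[579.0, 107.0], [579.0, 107.0], [583.0, 108.0], [583.0, 108.0]] z 72.6
blue 141 [395. 132.] [ 3.8 18. ] 8.0 [[392.0, 141.0], [394.0, 123.0], [398.0, 123.0], [396.0, 141.0]] z 66.8
ledge 56689 [463.6 143. ] [239.9 119.5] 8.7 [[336.0, 184.0], [354.0, 66.0], [591.0, 102.0], [573.0, 220.0]] z 61.0
```

View pics/wrist7.png

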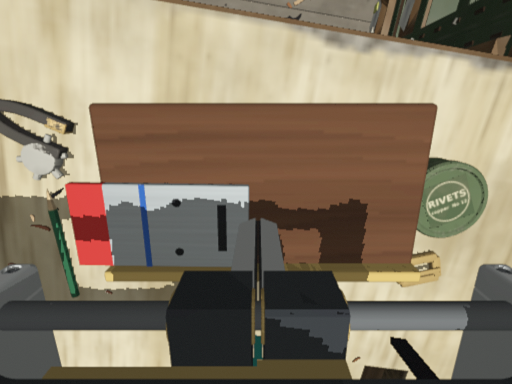

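```bash
python3 -m inch '[[[-0.002,0,0],[0,0,0],255],[[-0.005,0,0],[0,0,0],255],[[-0.008,0,0],[0,0,0],255],[[-0.011,0,0],[0,0,0],255],[[-0.013,0,0],[0,0,0],255],[[-0.015,0,0],[0,0,0],255],[[-0.016,0,0],[0,0,0],255],[[-0.017,0,0],[0,0,0],255],[[-0.017,0,0],[0,0,0],255],[[-0.017,0,0],[0,0,0],255]]';python3 -m inch '[[[0.005,0,0],[0,0,0],255],[[0.015,0,0],[0,0,0],255],[[0.03,0,0],[0,0,0],255],[[0.045,0,-0.005],[0,0,0],255],[[0.045,0,-0.04],[0,0,0],255],[[0.045,-0.02,-0.08],[0,0,0],255],[[0.045,-0.06,-0.12],[0,0,0],255],[[0.045,-0.06,-0.12],[0,0,0],255],[[0.045,-0.06,-0.12],[0,0,0],255]]';  python3 - <<'E'
from h import *
from cell import env,camera
for n in("wrist","scene","top"):
    c=camera(n);cv2.imwrite(f"pics/{n}8.png",c["img"]);print(n);measure(c)
    np.savez(f"{n}8.npz",**{k:c[k] for k in("img","z_map","mtx","xyz","rotation")})
E
```

```text
clock: 13.52
tool_pos: [459.3, 116.2, 70.4]
ee_rot: [[0.988, 0.152, -0.001], [0.152, -0.988, -0.0], [-0.001, 0.0, -1.0]]
force: [0.2, 0.2, 0.5]
gripper_width: 0.4
clock: 14.27
tool_pos: [497.8, 185.3, 194.1]
ee_rot: [[0.988, 0.154, 0.008], [0.154, -0.988, 0.003], [0.008, -0.002, -1.0]]
force: [0.1, -0.9, 0.5]
gripper_width: 0.4
wrist
red 931 [344.  104.1] [23.5 58.4] 7.8 [[328.0, 131.0], [336.0, 74.0], [360.0, 77.0], [352.0, 135.0]] z 66.4
plate 2896 [374.1 108.4] [84.3 62.8] 7.5 [[328.0, 134.0], [336.0, 72.0], [420.0, 83.0], [412.0, 145.0]] z 66.4
fence 22 [387.1  78. ] [24.6  0. ] 8.6 [[375.0, 76.0], [375.0, 76.0], [399.0, 80.0], [399.0, 80.0]] z 72.0
blue 155 [381.5 108.4] [ 3.7 60.9] 7.7 [[376.0, 138.0], [384.0, 78.0], [387.0, 79.0], [379.0, 139.0]] z 66.6
ledge 19056 [455.6 141.8] [256.7 120.8] 8.7 [[320.0, 182.0], [338.0, 63.0], [592.0, 101.0], [573.0, 221.0]] z 60.9
scene
red 487 [346.  103.3] [24.9 60.3] 7.5 [[330.0, 132.0], [338.0, 72.0], [362.0, 75.0], [354.0, 135.0]] z 68.4
plate 1360 [376.8 107.8] [87.  60.6] 8.0 [[329.0, 132.0], [338.0, 72.0], [424.0, 84.0], [416.0, 144.
[... 191 characters left out ...]
[390.0, 79.0], [382.0, 139.0]] z 68.6
ledge 8671 [457.  141.6] [256.9 121.8] 8.8 [[321.0, 182.0], [339.0, 62.0], [593.0, 101.0], [575.0, 221.0]] z 62.9
top
red 427 [343.7 102. ] [21.8 59.2] 7.9 [[329.0, 130.0], [337.0, 71.0], [359.0, 74.0], [350.0, 133.0]] z 66.3
plate 1352 [374.9 106.8] [85.  60.4] 7.9 [[329.0, 131.0], [337.0, 71.0], [421.0, 83.0], [413.0, 143.0]] z 66.2
fence 6 [500.4  91.7] [5.7 3.4] 70.1 [[498.0, 90.0], [501.0, 88.0], [503.0, 94.0], [500.0, 95.0]] z 71.1
blue 44 [381.6 107.1] [ 2.  57.6] 7.9 [[377.0, 136.0], [385.0, 78.0], [387.0, 79.0], [379.0, 136.0]] z 66.4
ledge 8069 [456.5 139.2] [257.  120.4] 8.3 [[321.0, 180.0], [338.0, 61.0], [592.0, 98.0], [575.0, 217.0]] z 61.1
```

View pics/wrist8.png

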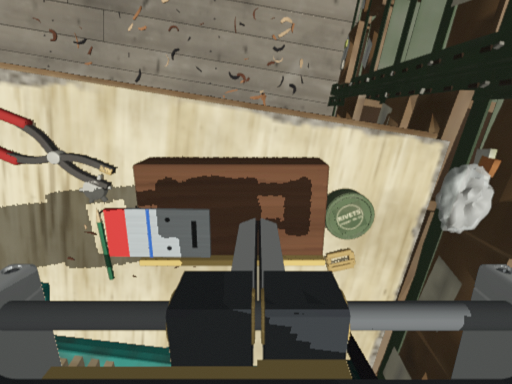

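View pics/top8.png

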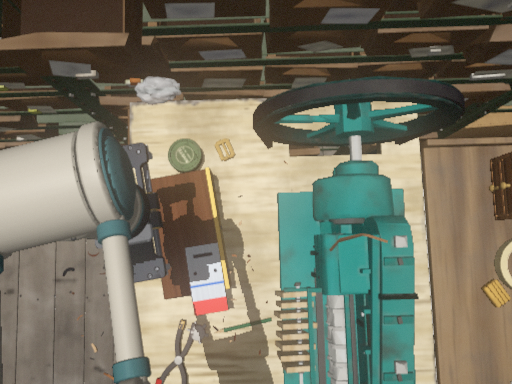

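View pics/scene8.png

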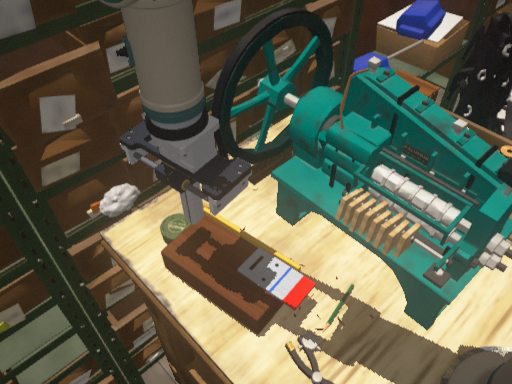

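The red band and the blue line are where they should be: overhang about 35 mm. The plate's yaw is 7.7–7.9° against 8.7° for the ledge, so the nose has drifted off the fence by 1–2 mm. I'll re-seat it from the open side with two spread fingertips.

```bash
python3 -m inch '[[[-0.04,0.002,0],[0,0,0],92],[[-0.08,0.002,0],[0,0,0],92],[[-0.11,0.002,0.01],[0,0,0],92],[[-0.11,0.002,0.04],[0,0,0],92],[[-0.11,0.002,0.07],[0,0,0],92],[[-0.11,0.002,0.095],[0,0,0],92],[[-0.11,0.002,0.105],[0,0,0],92],[[-0.11,0.002,0.105],[0,0,0],92],[[-0.11,0.002,0.105],[0,0,0],92],[[-0.11,0.002,0.105],[0,0,0],92]]'
python3 - <<'E'
from h import *
from cell import env,camera
s=env.sense();p=s["tool_pos"];R=s["ee_rot"];print(p,np.degrees(np.arctan2(R[1,0],R[0,0])),s["force"],s["gripper_width"])
d=p[:2]-[474,144];a=np.radians(8.7);print(d@[np.cos(a),np.sin(a)],d@[-np.sin(a),np.cos(a)])
c=camera("wrist");cv2.imwrite(f"pics/w9.png",c["img"])
E
```

```text
clock: 15.25
tool_pos: [386.9, 163.2, 85.4]
ee_rot: [[0.989, 0.151, -0.0], [0.151, -0.989, -0.0], [-0.0, 0.0, -1.0]]
force: [-0.8, 0.4, 0.5]
gripper_width: 59.8
[386.89041713 163.20595928  85.36149587] 8.668452442923485 [-0.7910005   0.36287355  0.51826573] 59.848929139522276
-83.2021809937704 32.16124029417656
```

View pics/w9.png

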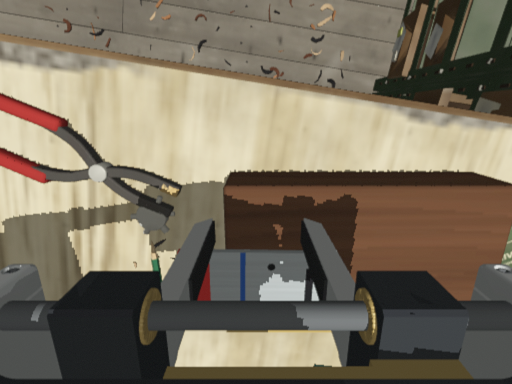

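The wrist view shows both fingers clear of the plate's upper edge (row ~250).

```bash
python3 -m inch '[[[0,0,0.008],[0,0,0],92],[[0,0,0.0145],[0,0,0],92],[[0,0,0.0145],[0,0,0],92],[[0,0,0.0145],[0,0,0],92],[[0,0.003,0.0145],[0,0,0],92],[[0,0.006,0.0145],[0,0,0],92],[[0,0.009,0.0145],[0,0,0],92],[[0,0.011,0.0145],[0,0,0],92],[[0,0.011,0.0145],[0,0,0],92],[[0,0.011,0.0145],[0,0,0],92]]'
python3 - <<'E'
from h import *
from cell import env
s=env.sense();p=s["tool_pos"];print(p,s["force"])
d=p[:2]-[474,144];a=np.radians(8.7);print(d@[np.cos(a),np.sin(a)],d@[-np.sin(a),np.cos(a)])
E
```

```text
clock: 16.13
tool_pos: [388.3, 152.7, 71.0]
ee_rot: [[0.989, 0.151, 0.0], [0.151, -0.989, 0.0], [0.0, -0.0, -1.0]]
force: [0.0, -0.8, -0.3]
gripper_width: 60.3
[388.33717474 152.6808776   71.02441161] [ 0.04112932 -0.75310251 -0.25823586]
-83.3641024329115 21.538423651806713
```

```bash
python3 -m inch '[[[0,0.001,0.0005],[0,0,0],92],[[0,0.002,0.0005],[0,0,0],92],[[0,0.003,0.0005],[0,0,0],92],[[0,0.003,0.0005],[0,0,0],92]]'; python3 -m inch '[[[0,0.001,0],[0,0,0],92],[[0,0.001,0],[0,0,0],92],[[0,0.001,0],[0,0,0],92]]';python3 -m inch '[[[0,0.001,0],[0,0,0],92],[[0,0.001,0],[0,0,0],92],[[0,0.001,0],[0,0,0],92]]'
```

```text
clock: 16.47
tool_pos: [388.6, 149.8, 70.4]
ee_rot: [[0.988, 0.151, -0.0], [0.151, -0.988, -0.0], [-0.0, 0.0, -1.0]]
force: [-0.3, 0.8, 0.4]
gripper_width: 59.8
clock: 16.72
tool_pos: [388.7, 148.9, 70.4]
ee_rot: [[0.988, 0.152, -0.0], [0.152, -0.988, -0.0], [-0.0, 0.0, -1.0]]
force: [-0.8, -0.2, -0.3]
gripper_width: 60.0
clock: 16.97
tool_pos: [388.8, 148.6, 70.4]
ee_rot: [[0.989, 0.151, -0.0], [0.151, -0.989, 0.001], [-0.0, -0.001, -1.0]]
force: [-1.1, 4.1, -1.6]
gripper_width: 60.2
```

```bash
python3 -m inch '[[[0,0.001,0],[0,0,0],92],[[0,0.0015,0],[0,0,0],92],[[0,0.0015,0],[0,0,0],92],[[0,0.0015,0],[0,0,0],92]]'; python3 -m inch '[[[0,-0.002,0],[0,0,0],92],[[0,-0.006,0],[0,0,0],92],[[0,-0.015,0],[0,0,0],92],[[0,-0.03,0],[0,0,0],92],[[0,-0.04,-0.03],[0,0,0],92],[[0.02,-0.05,-0.07],[0,0,0],92],[[0.06,-0.07,-0.11],[0,0,0],92],[[0.1,-0.08,-0.13],[0,0,0],92],[[0.1,-0.08,-0.13],[0,0,0],92],[[0.1,-0.08,-0.13],[0,0,0],92],[[0.1,-0.08,-0.13],[0,0,0],92]]';  python3 - <<'E'
from h import *
from cell import env,camera
for n in("wrist","scene","top"):
    c=camera(n);cv2.imwrite(f"pics/{n}10.png",c["img"]);print(n);measure(c)
    a=c["img"]
    if n=="top":a=a[160:330,130:260];cv2.imwrite("pics/topc10.png",cv2.resize(a,None,fx=3.5,fy=3.5,interpolation=cv2.INTER_CUBIC))
    if n=="scene":a=a[200:340,150:310];cv2.imwrite("pics/scenec10.png",cv2.resize(a,None,fx=4,fy=4,interpolation=cv2.INTER_CUBIC))
E
```

```text
clock: 17.3
tool_pos: [388.9, 148.4, 70.5]
ee_rot: [[0.989, 0.15, -0.001], [0.15, -0.989, 0.004], [0.0, -0.004, -1.0]]
force: [-1.6, 8.4, -0.1]
gripper_width: 60.0
clock: 18.22
tool_pos: [476.4, 241.0, 200.4]
ee_rot: [[0.988, 0.152, 0.0], [0.152, -0.988, -0.001], [0.0, 0.001, -1.0]]
force: [-0.9, 0.4, -0.5]
gripper_width: 60.2
wrist
red 323 [341.8 120.4] [23.6 22.1] 8.7 [[328.0, 130.0], [332.0, 108.0], [355.0, 111.0], [352.0, 133.0]] z 66.4
plate 795 [360.3 122.8] [60.7 25.8] 6.1 [[329.0, 132.0], [331.0, 107.0], [392.0, 113.0], [389.0, 139.0]] z 66.4
fence 8 [429.2  84.5] [8.8 0. ] 8.7 [[425.0, 84.0], [425.0, 84.0], [434.0, 85.0], [434.0, 85.0]] z 72.1
blue 49 [379.3 125.5] [ 3.5 23.6] 9.1 [[376.0, 137.0], [379.0, 114.0], [383.0, 114.0], [379.0, 137.0]] z 66.5
ledge 12216 [455.  144.6] [255.9 116.6] 8.5 [[320.0, 183.0], [337.0, 68.0], [590.0, 106.0], [573.0, 221.0]] z 60.6
scene
red 277 [344.6 115.7] [24.6 34.2] 8.6 [[330.0, 131.0], [335.0, 97.0], [359.0, 101.0], [354.0, 134.0]] z 68.2
plate 686 [396.5  92.8] [120.   27.2] 8.5 [[335.0, 97.0], [339.0, 71.0], [458.0, 88.0], [454.0, 115
[... 200 characters left out ...]
, 114.0], [382.0, 138.0]] z 68.7
ledge 7799 [456.9 141.6] [256.7 121.4] 8.7 [[321.0, 182.0], [339.0, 62.0], [593.0, 101.0], [575.0, 221.0]] z 63.0
top
red 223 [342.5 113.5] [22.4 32.5] 10.5 [[329.0, 127.0], [334.0, 96.0], [357.0, 100.0], [351.0, 132.0]] z 66.3
plate 775 [394.8  92.5] [119.7  28. ] 9.0 [[333.0, 97.0], [338.0, 69.0], [456.0, 88.0], [452.0, 116.0]] z 66.2
fence 6 [500.4  94.1] [9.1 1.4] 10.3 [[496.0, 94.0], [496.0, 93.0], [505.0, 94.0], [505.0, 96.0]] z 62.3
blue 17 [379.3 124.9] [ 2.  21.8] 8.7 [[377.0, 136.0], [380.0, 114.0], [382.0, 114.0], [379.0, 136.0]] z 66.9
ledge 8775 [456.2 139.9] [256.6 120.7] 8.7 [[320.0, 180.0], [339.0, 61.0], [592.0, 100.0], [574.0, 219.0]] z 60.9
```

View pics/wrist10.png

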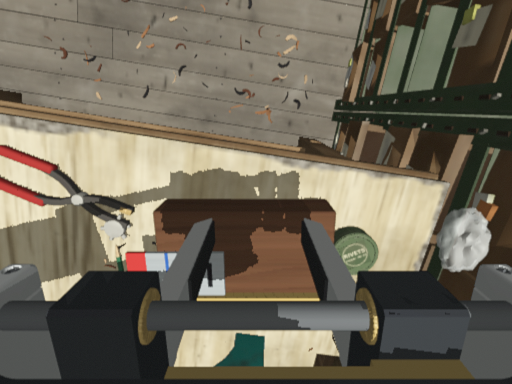

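View pics/topc10.png

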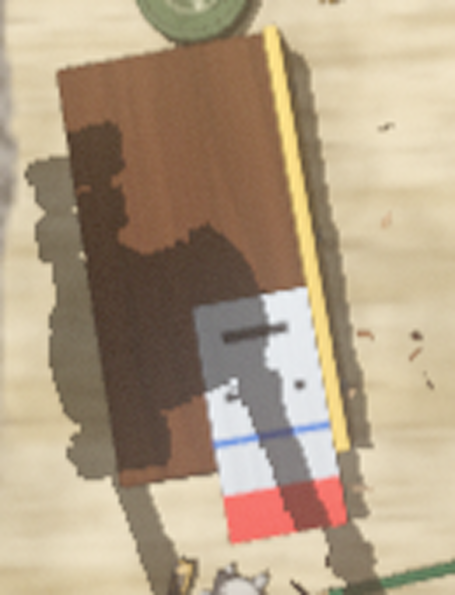

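View pics/scenec10.png

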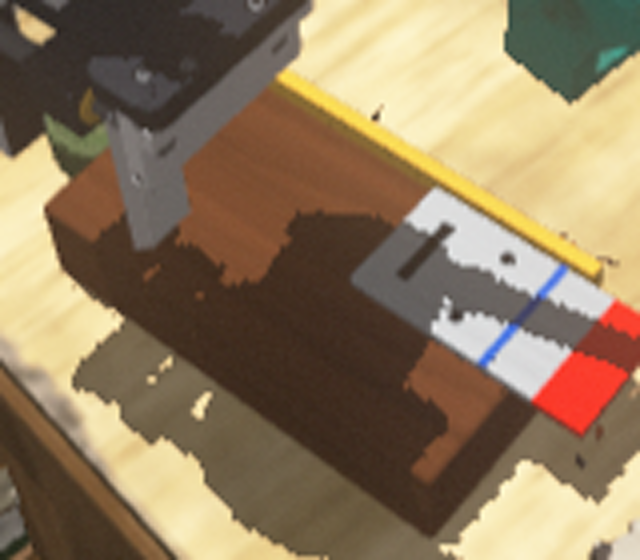

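The final pictures show the white plate meeting the brass along its whole length. The red band is clear of the front edge and the blue line is over the ledge. I'll compare the bystanders, then hand in.

```bash
python3 -m inch '[[[0,0,0],[0,0,0],92],[[0,0,0],[0,0,0],92],[[0,0,0],[0,0,0],92]]'
python3 - <<'E'
from h import *
from cell import env,camera,finder
c=camera("top");z=np.load("top0.npz")["img"]
for n in("rivet_tin","buckle"):print(n,finder.look_for(c,n)[:1])
print(np.abs(c["img"][136:166,210:240].astype(int)-z[136:166,210:240]).max(),np.abs(c["img"][136:166,168:203].astype(int)-z[136:166,168:203]).mean())
s=env.sense();print(s["force"],s["clock"]);print(env.hand_in())
E
```

```text
clock: 18.62
tool_pos: [475.1, 240.2, 200.1]
ee_rot: [[0.988, 0.151, -0.001], [0.151, -0.988, -0.0], [-0.001, 0.0, -1.0]]
force: [0.4, 0.7, -1.0]
gripper_width: 59.9
rivet_tin [{'bbox': [166.2, 136.8, 35.3, 34.7], 'confidence': 0.63}]
buckle [{'bbox': [215.5, 138.7, 20.7, 23.5], 'confidence': 0.84}]
7 1.9415873015873015
[-0.16683927  0.58419169 -0.88739293] 18.7667
the job is handed in; nothing more can be done
None
```

The plate is seated against the fence with its red end band sticking out past the front of the ledge, and I handed the job in at 18.8 s. I pushed it across the ledge onto the fence with two spread fingertips. Then I pushed it along the fence from behind with the fingers closed. The push along the fence turned the nose about 1° (1–2 mm) off the fence, so I pressed it back from the open side with about 8 N.

Last checks:
- **Seating:** In the top and scene pictures the plate's yaw was 8.5–9.0° against 8.7° for the ledge, and the top picture showed no gap at the fence. The wrist camera gave 6.1°, but it saw only part of the plate, so I discounted it.
- **Overhang:** The front end overhangs the ledge by about 35 mm, where 25 to 48 mm was the target. The blue line is about 13 mm inside the edge.
- **Tin and buckle:** Both are where they were in the first top picture, with almost no change in the image there.
- **Forces and contact:** The highest force I read at the end of any move was about 9 N. The gripper was clear of everything when I handed in.

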